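Pack four rail modules in order of width against a sliding stop

ROBOT

A 6-joint arm with a two-finger parallel gripper is mounted at the origin on a cart in front of the work surface, level with it; the furniture and walls round the work are solid. World frame = base frame: x ahead of the robot, y to its left, z up, the work surface at z = 0. Lengths are in mm, angles in degrees, forces in N, time in s.
With the tool pointing down it reaches from about 350 to 850 mm from the base axis. Payload 8.1 kg.
Tool frame: the origin (TCP) lies between the finger pads; the fingertips stand 22 mm ahead of it and the grasp point (between the pads) lies 3 mm ahead of it; z points along the fingers, y is the line along which they close (so a half turn about z gives the same grasp; the last joint's range is limited). The gripper opens to 85 mm and grips with 20 to 120 N. Pads are 22 mm wide; open, the fingers measure 114 mm over their backs; the gripper's body (76 mm by 85 mm) begins 54 mm behind the grasp point. The pads swing forward as they close: fully open they stand 13 mm farther back than shut.
Start: joints at [62.888, 7.471, 85.268, -0, 87.261, -4.893], TCP at [226.871, 555.459, 253.292] pointing down, gripper open.
Joint ranges: [-169.43, 169.43], [-51.17, 129.36], [1.28, 143.12], [-76.62, 256.62], [0, 156.53], [-152.29, 152.29]. Speed limits (degrees/s): [136.94, 136.94, 159.86, 180, 180, 180].

INTERFACE

Orientations are given as [roll, pitch, yaw] about the fixed x, y, z axes, in that order (R = Rz(yaw) Ry(pitch) Rx(roll)).
In Python, from bench import r, vision gives the robot as it stands.
- The arm moves only by the tool step_arm, never from a script. Its argument "targets" is a list that holds one entry, the list of rows, each a list of 6 numbers: the shift along the world's x, y, z in mm, then the turn, a rotation vector about the world's x, y, z in rad. In form: [[[x, y, z, rx, ry, rz], ...]]. A call has 1 to 12 rows; each row is the pose to reach, as a shift and turn from the pose commanded when the call began; what a row does not reach only later rows make up. A row lasts 1/12 s, in which the tool goes at most 41.7 mm and 7.16 degrees, less where a joint would pass 70% of its speed; a pose out of reach is approached as far as the arm can. A call with a gripper value outside its range is refused whole. "fingers" is the gripper's target within -1 to 1 (shut at 1, half-way at 0, fully open at -1), set as the call begins (left out, the last holds). The fingers move at their own pace and stop on an object; "newtons" is the grip in N (left out, the last holds). Time passes only in rows, so rows that repeat a pose let the fingers close. It gives the time, the measured TCP pose, the force, the opening and the grip force at its end, in the units of the state.
- r.sense(): the state, without advancing time (a new reading comes with each control period).
- vision.snapshot(name): name is "scene" or "side" or "wrist"; returns a dict with "img" (480x640x3 uint8, blue, green, red), "mtx" (3x3 intrinsics, pixels), "eye" and "attitude" of the camera in the world. Camera axes: x right, y up, looking along -z (the intrinsics and any distortion apply to the point x, -y, -z); pixel columns grow to the right and rows downward; lengths in mm; the calibration is good to about 2 mm. A picture is of the moment at which its call begins. There is no depth.
- r.hand_in(): hands the job in; it is judged then, once.
The state is a dict: "time": time; "joint_pos": joint angles; "qd": joint speeds; "joint_efforts": joint torques, N m; "tool_pos": TCP position; "tcp_rot": TCP orientation; "ft_force": force on the tool from outside, world axes, zero at the start; "wrist_torque": the same for the moment, N m; "finger_gap": finger opening in mm; "grip_force": force on a finger pad.
Only numpy, scipy, OpenCV 4.12 (cv2) and the standard library are available. Lean on these libraries where they do the work, as an engineer would, in place of code of your own. Each camera call takes 0.05 s, during which the arm holds its last target. There are 200 camera calls.

TASK

Pack the four grey rail modules upright and side by side in the aluminium rack in order of width, the widest against the plain steel end block and the narrowest next to the black sliding stop, all flat on the rack's floor and square across it. Push the stop up so that the row is snug between block and stop, with no gaps left, then let go.

Things in the scene. Friction and masses are not known exactly. Their poses are not given: they have to be found in the camera images.
- module_1: Narrowest grey rail module: 18 mm wide, 86 long, 58 high, about 0.1 kg, standing on its foot. Neck to grip with the fingers along x: x -28 to +21 mm, z 42 to 58 mm; shoulders 42 mm high. Foot x -47 to +39 mm. Origin: under it, midway of its width; x along its length, y across its width, z up. Either end may face either way.
- module_2: Grey rail module 36 mm wide, 86 long, 58 high, about 0.1 kg; its neck tapers a little upward, to 44 mm; else neck, foot, origin and axes as module_1.
- module_3: Grey rail module 54 mm wide, 86 long, 58 high, about 0.15 kg; neck, foot, origin and axes as module_1.
- module_4: Widest grey rail module: 72 mm wide, 86 long, 58 high, about 0.2 kg; neck, foot, origin and axes as module_1.
- rack: Fixed aluminium rack: plate 118 x 290 mm whose floor is 6 mm above the desk, with low lips (14 mm high, 106 mm apart inside) along both long sides. Origin: under its centre, on the desk; y along its length, z up. Modules' x goes along its x. Behind it stand a 0.35 m tall microscope (x over 0.56, y 0 to 0.2 m) and an iron stand (y -0.13 to -0.28 m): cross on the robot's side.
- end_block: Fixed plain steel block with two cap screws on top, across one end of the rack (rack y = +115 or -115 mm; differs between starts). 100 mm (x) by 18 mm (y), 44 mm high with screws. Origin: under its centre, on the rack's floor; its face toward the modules is 9 mm from it.
- stop_tab (a point): Top centre of the thumb tab on the black sliding stop, which stands across the rack at the other end from the block. Stop: 100 mm (x) by 18 mm (y), top 46 mm above the desk, inner face 9 mm from this point along rack y. Tab: 22 mm (x) by 12 mm (y), top 73 mm above the desk; pinch it across x. Block to stop at the start: 202 to 222 mm; the modules take 180 mm.
- stop (a joint): Slide of the stop along the rack's +y, m, -0.06 to 0.06; 0 = stop centre 115 mm from the rack's centre, on its own side. About 2 N of friction; it stays where it is left.
Things that resemble listed ones, but are neither listed nor needed, are in the scene too. Leave any red look-alike of the module_1 alone.

How it is judged (in metres and radians):
At the end, for the whole second after the job is handed in: From end block to stop: modules 4, 3, 2, 1, each centre within 8 mm (along the rack) of its place in a gapless row, the stop within 6 mm of the row's end; each within 14 mm of the centre line, on the floor (4 mm), square and upright (0.09 rad), at rest (((y of end_block in the frame of rack between 0.085 and 0.145 m and y of module_4 in the frame of rack between 0.062 and 0.078 m and y of module_3 in the frame of rack between -0.001 and 0.015 m and y of module_2 in the frame of rack between -0.046 and -0.03 m and y of module_1 in the frame of rack between -0.073 and -0.057 m and y of stop_tab in the frame of rack between -0.089 and -0.077 m) or (y of end_block in the frame of rack between -0.145 and -0.085 m and y of module_4 in the frame of rack between -0.078 and -0.062 m and y of module_3 in the frame of rack between -0.015 and 0.001 m and y of module_2 in the frame of rack between 0.03 and 0.046 m and y of module_1 in the frame of rack between 0.057 and 0.073 m and y of stop_tab in the frame of rack between 0.077 and 0.089 m)) and z of module_4 in the frame of rack between 0.002 and 0.01 m and x of module_4 in the frame of rack between -0.014 and 0.014 m and angle between the x axis of each of module_4, module_3, module_2, module_1 and the x axis of rack, either way round below 0.09 rad and angle between each of module_4, module_3, module_2, module_1's own z axis and vertical below 0.09 rad and linear speed of each of module_4, module_3, module_2, module_1 below 0.02 m/s and z of module_3 in the frame of rack between 0.002 and 0.01 m and x of module_3 in the frame of rack between -0.014 and 0.014 m and z of module_2 in the frame of rack between 0.002 and 0.01 m and x of module_2 in the frame of rack between -0.014 and 0.014 m and z of module_1 in the frame of rack between 0.002 and 0.01 m and x of module_1 in the frame of rack between -0.014 and 0.014 m and velocity of joint stop between -0.01 and 0.01 m/s); the robot touches nothing.
It also fails if it takes over 96 s, if anything falls off the work surface, if the arm or the gripper's body presses on something with over 40 N, if the wrist force passes 120 N, or if a joint passes its speed limit or range.

## Working session

There is one attempt and no reset: what is moved stays moved. The work goes in short steps, Python scripts to look and compute and a tool call to move; the robot and the scene stay as the last step left them, time stands still between calls to the robot, and variables do not carry over. Pictures are saved under pics/ and viewed, at most 14 in all, crops included, and the job is handed in when it is done.

Besides the shell and the picture viewer there is one more tool, called after ">>>" by a JSON object that holds its "fn" and its "kwargs", one argument or row to a line. step_arm: Moves the arm, as the interface text tells. Its arguments: {"type":"object","properties":{"targets":{"type":"array"},"fingers":{"type":"number"},"newtons":{"type":"number"}},"required":["targets"]}

```bash
ls; mkdir -p pics
python3 - <<'E'
from bench import r, vision
import cv2
print(r.sense())
for n in ("scene","side","wrist"):
    s=vision.snapshot(n); cv2.imwrite(f"pics/{n}0.png",s["img"]); print(n,{k:v for k,v in s.items() if k!="img"})
E
```

```text
pics
{'time': 0.0, 'joint_pos': array([ 6.28872683e+01,  7.51511093e+00,  8.53288942e+01,  7.71757147e-05,
        8.72617786e+01, -4.89226502e+00]), 'qd': array([ 0.02410229,  0.04845845, -0.02872622,  0.02853095, -0.03901348,
       -0.02040698]), 'joint_efforts': array([-1.34689239e-03, -5.69379580e+01, -5.00555170e+01, -2.95777418e-04,
        1.46284213e-02,  3.13227630e-06]), 'tool_pos': array([226.64228212, 555.0003767 , 252.24805738]), 'tcp_rot': array([-1.79894608e+02, -9.09828518e-03,  1.57779521e+02]), 'ft_force': array([-0.3911118 , -0.35334373, -0.57137363]), 'wrist_torque': array([-0.02930823,  0.02692067, -0.0654405 ]), 'grip_force': 0.0, 'finger_gap': 85.65981259645976}
scene {'mtx': array([[489.69238851,   0.        , 323.24053913],
       [  0.        , 489.69238851, 244.02027505],
       [  0.        ,   0.        ,   1.        ]]), 'eye': array([ -53.49387129, -581.97513447, 1011.27803072]), 'attitude': array([ 42.02037525,   0.80723057, -49.22661596])}
side {'mtx': array([[475.03976589,   0.        , 325.27649979],
       [  0.        , 475.03976589, 236.60087401],
       [  0.        ,   0.        ,   1.        ]]), 'eye': array([ 612.28878644, -863.13908672,  780.18793687]), 'attitude': array([49.76254273, -0.94578952,  1.92345062])}
wrist {'mtx': array([[417.49916646,   0.        , 320.75755966],
       [  0.        , 417.49916646, 243.62827201],
       [  0.        ,   0.        ,   1.        ]]), 'eye': array([166.75978443, 579.62095586, 372.65717176]), 'attitude': array([-14.90183523,   0.18464589,  67.74942304])}
```

View pics/scene0.png

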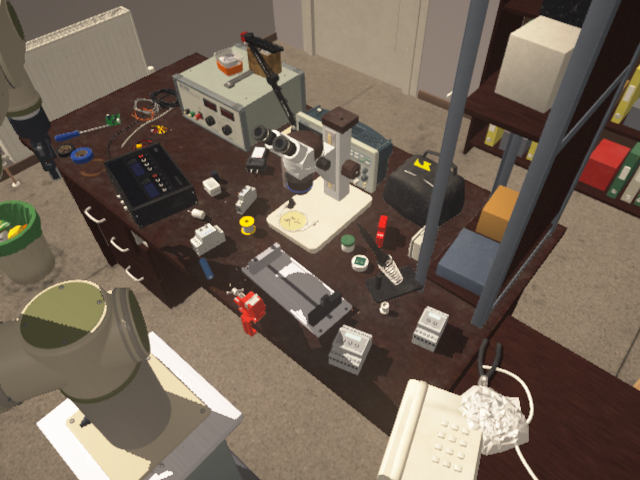

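View pics/side0.png

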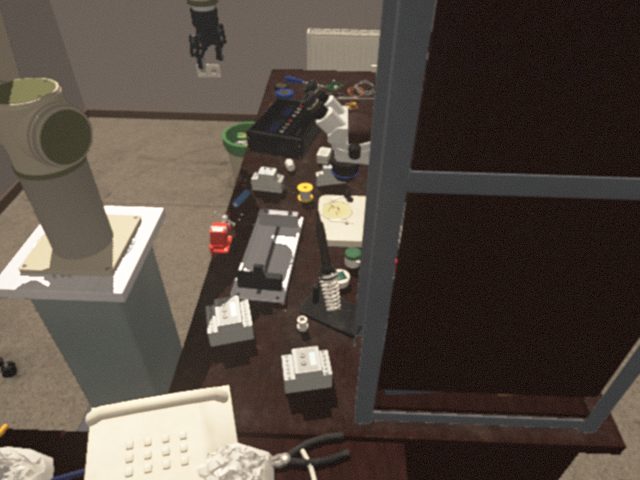

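Scene: the rack spans (245,250)-(352,330), with the steel block at upper left (262,258) and the black stop at (325,303). Grey modules are at (207,237), (246,198), (350,348) and (430,325), and the red look-alikes are at (250,310) and (382,230). I'll zoom in.

```bash
cat > h.py <<'E'
import numpy as np, cv2
from scipy.spatial.transform import Rotation as R
def cam(s): 
    return s["eye"], R.from_euler("xyz",s["attitude"],degrees=True).as_matrix(), s["mtx"]
def ray(s,u,v,z):
    e,A,K=cam(s); d=A@np.array([(u-K[0,2])/K[0,0],-(v-K[1,2])/K[1,1],-1.]); return e+d*(z-e[2])/d[2]
def proj(s,P):
    e,A,K=cam(s); p=(np.atleast_2d(P)-e)@A; return np.c_[K[0,2]+K[0,0]*p[:,0]/-p[:,2],K[1,2]-K[1,1]*p[:,1]/-p[:,2]]
E
python3 - <<'E'
from bench import r, vision
from h import *
s=vision.snapshot("scene"); 
a=cv2.imread("pics/scene0.png")
for n,p,z in [("m36",(207,237),30),("m18",(246,198),30),("a",(350,348),30),("b",(430,325),30),("block",(262,258),40),("tab",(325,296),73),("c",(212,187),30)]: print(n,ray(s,*p,z).round())
c=cv2.resize(a[160:380,180:460],(760,597),interpolation=cv2.INTER_CUBIC); cv2.imwrite("pics/c1.png",c)
E
```

```text
m36 [421. 267.  30.]
m18 [599. 300.  30.]
a [ 406. -247.   30.]
b [ 575. -352.   30.]
block [460.  90.  40.]
tab [ 456. -131.   73.]
c [566. 416.  30.]
```

View pics/c1.png

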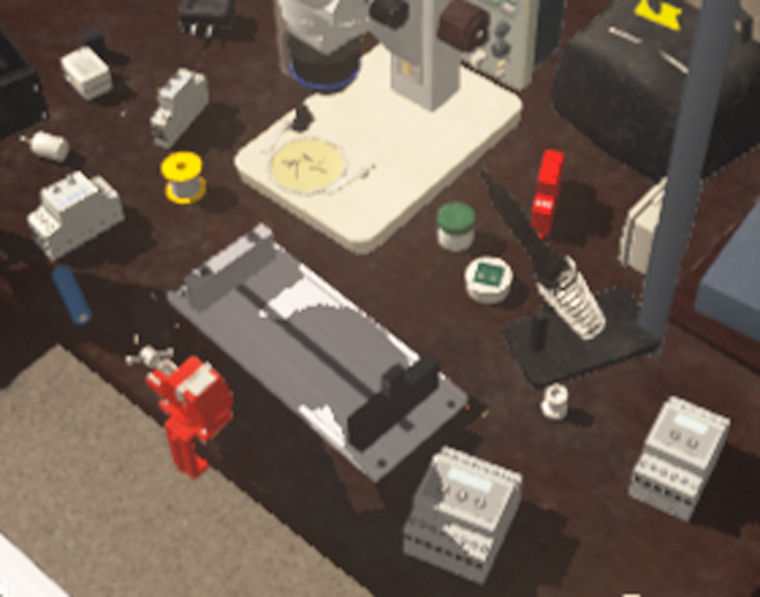

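m36 is at about (421,267), m18 at (599,300), m72 at (406,-247) and m54 at (575,-352). The block is at the rack's +y end. Next I'll move the wrist camera over the left pair.

>>> {"fn": "step_arm", "kwargs": {
  "targets": [
    [[213,-288,40,0,0,-1.183],[213,-288,40,0,0,-1.183],[213,-288,40,0,0,-1.183],[213,-288,40,0,0,-1.183],[213,-288,40,0,0,-1.183],[213,-288,40,0,0,-1.183],[213,-288,40,0,0,-1.183],[213,-288,40,0,0,-1.183],[213,-288,40,0,0,-1.183],[213,-288,40,0,0,-1.183],[213,-288,40,0,0,-1.183],[213,-288,40,0,0,-1.183]]
  ]
}}

```text
time: 1.2
tool_pos: [439.8, 267.3, 293.1]
tcp_rot: [-180.0, -0.0, 90.1]
ft_force: [-0.3, 1.4, -0.5]
finger_gap: 85.4
grip_force: 0.0
```

```bash
cat >> h.py <<'E'
import pickle
def shot(name,tag):
    from bench import vision
    s=vision.snapshot(name); pickle.dump(s,open(f"pics/{tag}.pkl","wb")); cv2.imwrite(f"pics/{tag}.png",s["img"]); return s
def load(tag): return pickle.load(open(f"pics/{tag}.pkl","rb"))
E
python3 -c "
from h import *
s=shot('wrist','w1')
from bench import r
print(r.sense()['tool_pos'],s['eye'],s['attitude'])"
```

```text
[439.47560485 267.77920236 293.01764618] [440.05345436 332.17681591 413.40389581] [-15.00546078   0.09454307   0.05214311]
```

View pics/w1.png

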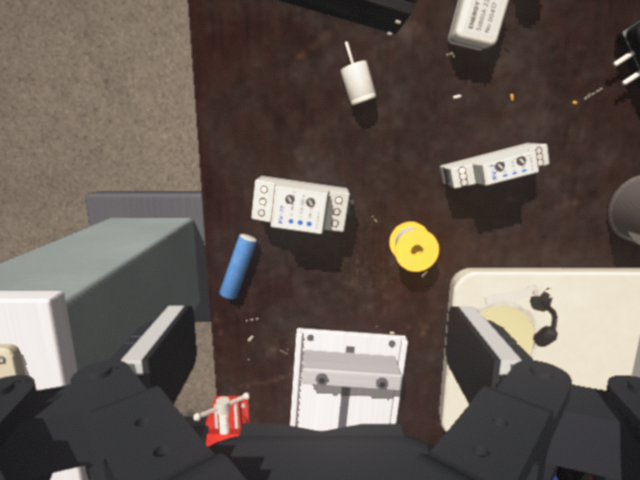

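m36 is at (300,205), m18 at (496,165), and the rack's +y end with block and two screws is at (350,365). I'll zoom the modules for corner picks.

```bash
python3 -c "
from h import *
a=load('w1')['img']
c=np.vstack([a[165:245,240:360],a[130:200,435:555]])
cv2.imwrite('pics/c2.png',cv2.resize(c,None,fx=4,fy=4,interpolation=cv2.INTER_CUBIC))"
```

```text
(no output)
```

View pics/c2.png

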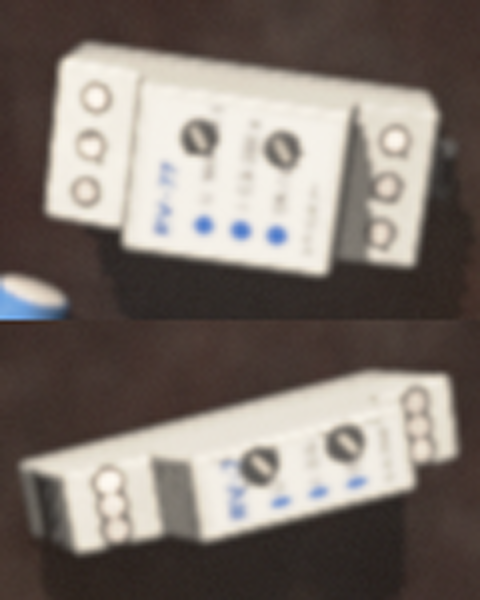

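```bash
cat >> h.py <<'E'
def neck(s,pts,z=58.):
    P=np.array([ray(s,u,v,z)[:2] for u,v in pts]) # tl tr br bl ; long = tl-tr
    d=(P[1]-P[0])+(P[2]-P[3]); w=(P[3]-P[0])+(P[2]-P[1])
    return P.mean(0).round(1), np.degrees(np.arctan2(d[1],d[0])).round(2), np.linalg.norm(d)/2, np.linalg.norm(w)/2
E
python3 -c "
from h import *
s=load('w1')
f=lambda L,o:[(u/4+o[0],v/4+o[1]) for u,v in L]
print(neck(s,f([(145,82),(352,105),(328,275),(122,247)],(240,165))))
print(neck(s,f([(190,462),(403,408),(413,487),(205,541)],(435,50))))
for p in [(298,328),(406,335)]: print(ray(s,*p,6))
for p in [(305,350),(403,357)]: print(ray(s,*p,36))
"
```

```text
(array([420.9, 267.3]), np.float64(-7.09), np.float64(44.80361205758528), np.float64(37.01034420512077))
(array([599. , 302.3]), np.float64(14.71), np.float64(44.30545482191172), np.float64(17.012090757804163))
[415.25504955 129.62740262   6.        ]
[531.02388793 121.60746717   6.        ]
[423.79423068 120.36348868  36.        ]
[522.6115811  112.69672044  36.        ]
```

m36 neck is at (421,267), yaw -7°. m18 is at (599,302), yaw 14.7°. The rack yaw is about -4°. Next I'll look at the right side.

>>> {"fn": "step_arm", "kwargs": {
  "targets": [
    [[0,-41,0,0,0,0],[0,-82,0,0,0,0],[0,-123,0,0,0,0],[0,-164,0,0,0,0],[0,-205,0,0,0,0],[0,-246,0,0,0,0],[10,-286,0,0,0,0],[20,-326,0,0,0,0],[30,-366,0,0,0,0],[40,-406,0,0,0,0],[50,-446,0,0,0,0],[60,-486,0,0,0,0]]
  ]
}}

```text
time: 2.25
tool_pos: [500.4, -219.3, 293.1]
tcp_rot: [180.0, -0.0, 90.2]
ft_force: [0.8, 0.6, 0.8]
finger_gap: 85.3
grip_force: 0.0
```

```bash
python3 -c "
from h import *
from bench import r
print(r.sense()['tool_pos'])
s=shot('wrist','w2'); print(s['eye'],s['attitude'])"
```

```text
[ 500.37595991 -219.33178017  293.10174357]
[ 500.37516516 -154.48331096  413.42301867] [-14.99806128   0.05908779   0.21250225]
```

View pics/w2.png

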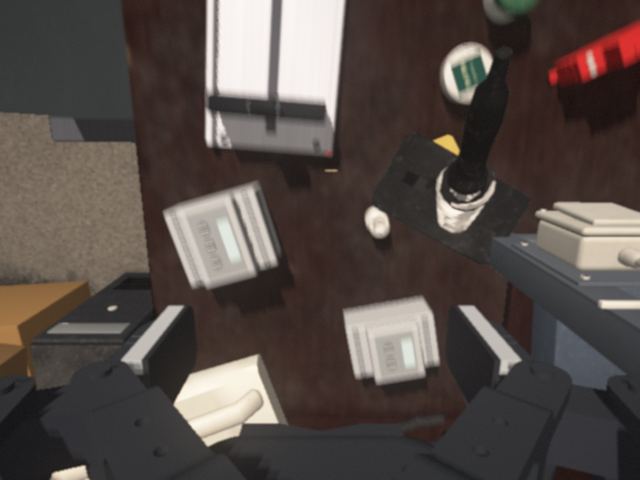

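m72 is at (222,237), m54 at (392,340), the stop at (268,106) and the rack's -y edge at row 150. I'll zoom in on these.

```bash
python3 -c "
from h import *
a=load('w2')['img']
c=np.zeros((200,245,3),np.uint8)
c[:120,:135]=a[175:295,155:290]; c[:120,135:]=a[280:400,335:445]; c[120:,:145]=a[85:165,200:345]
c=cv2.convertScaleAbs(cv2.resize(c,None,fx=3,fy=3,interpolation=cv2.INTER_CUBIC),alpha=1.2)
cv2.imwrite('pics/c3.png',c)"
```

```text
(no output)
```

View pics/c3.png

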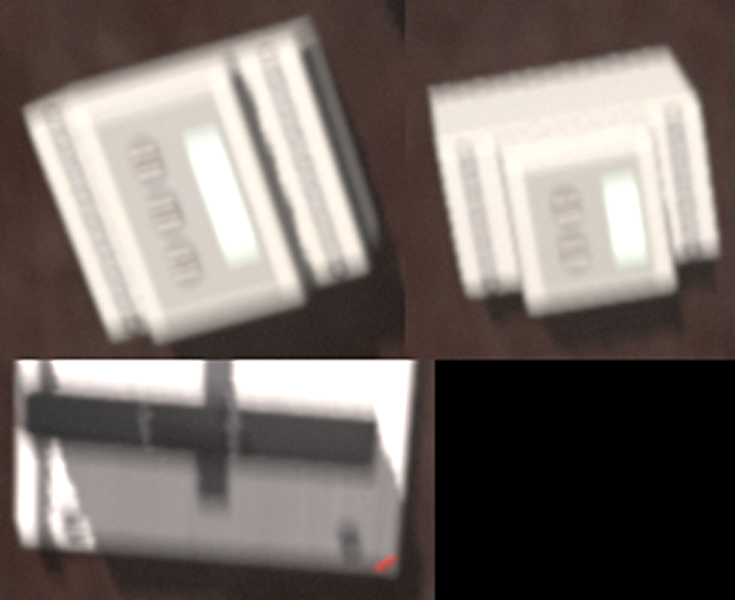

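```bash
python3 -c "
from h import *
s=load('w2')
f=lambda L,o:[(u/3+o[0],v/3+o[1]) for u,v in L]
print(neck(s,f([(75,95),(228,62),(305,300),(155,342)],(155,175))))
print(neck(s,f([(503,142),(648,113),(677,288),(528,315)],(200,280))))
for z in (6,14):
  P=[ray(s,*p,z) for p in f([(15,545),(400,577)],(200,-35))]; print(P, np.linalg.norm(P[1]-P[0]))
P=[ray(s,*p,46) for p in f([(27,432),(375,463)],(200,-35))]; print('stop',P, np.linalg.norm(P[1]-P[0]))
P=[ray(s,*p,46) for p in f([(27,394),(375,410)],(200,-35))]; print('stop',P, np.linalg.norm(P[1]-P[0]))
w=load('w1')
for z in (6,14):
  P=[ray(w,*p,z) for p in [(298,328),(406,335)]]; print(P, np.linalg.norm(P[1]-P[0]))
"
```

```text
(array([ 410.5, -249.2]), np.float64(14.47), np.float64(46.63859982734516), np.float64(75.89453512499661))
(array([ 572.3, -355.8]), np.float64(12.31), np.float64(46.99375117236383), np.float64(62.14021713179879))
[array([ 389.87840895, -168.57819958,    6.        ]), array([ 512.08063791, -178.07229126,    6.        ])] 122.57047988281019
[array([ 392.0480803 , -168.30143782,   14.        ]), array([ 511.85079379, -177.60910721,   14.        ])] 120.163733591771
stop [array([ 406.17915151, -136.37839278,   46.        ]), array([ 503.53832368, -144.3311771 ,   46.        ])] 97.68344375545837
stop [array([ 406.83827032, -126.32557423,   46.        ]), array([ 503.44867172, -130.1873421 ,   46.        ])] 96.68755302807733
[array([415.25504955, 129.62740262,   6.        ]), array([531.02388793, 121.60746717,   6.        ])] 116.0462981078184
[array([415.74200424, 133.60477084,  14.        ]), array([529.23754402, 125.74231911,  14.        ])] 113.76755115816331
```

Estimated necks: m72 at (410.5,-251), yaw 14.5°; m54 at (571,-359), yaw 12.3°. Rack centre is about (462,-22), yaw -4°. I'll grasp m72 first.

>>> {"fn": "step_arm", "kwargs": {
  "targets": [
    [[-30,-11,-25,0,0,0.07],[-60,-21,-50,0,0,0.14],[-90,-32,-75,0,0,0.2],[-90,-32,-110,0,0,0.25],[-90,-32,-148,0,0,0.25],[-90,-32,-183,0,0,0.25],[-90,-32,-205,0,0,0.25],[-90,-32,-218,0,0,0.25],[-90,-32,-226,0,0,0.25],[-90,-32,-230,0,0,0.25],[-90,-32,-231,0,0,0.25],[-90,-32,-231,0,0,0.25]]
  ]
}}

```text
time: 3.3
tool_pos: [410.6, -250.6, 63.1]
tcp_rot: [180.0, 0.1, 104.4]
ft_force: [0.9, 0.1, 0.3]
finger_gap: 85.3
grip_force: 0.0
```

>>> {"fn": "step_arm", "kwargs": {
  "targets": [
    [[0,0,0,0,0,0],[0,0,0,0,0,0],[0,0,0,0,0,0],[0,0,0,0,0,0],[0,0,0,0,0,0],[0,0,0,0,0,0],[0,0,0,0,0,0],[0,0,0,0,0,0]]
  ],
  "fingers": 1,
  "newtons": 40
}}

```text
time: 3.97
tool_pos: [410.6, -251.1, 63.5]
tcp_rot: [179.9, 0.1, 104.3]
ft_force: [-0.9, 1.0, 5.8]
finger_gap: 47.9
grip_force: 41.6
```

```bash
python3 -c "
from h import *
a=shot('wrist','w3'); b=shot('side','s3')
c=np.hstack([cv2.resize(a['img'],(400,300)),cv2.resize(b['img'][250:400,160:360],(400,300))]); cv2.imwrite('pics/c4.png',c)"
```

```text
(no output)
```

View pics/c4.png

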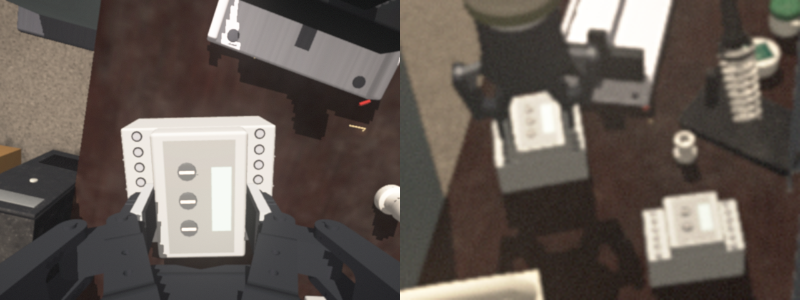

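Gripped: opening 47.9 mm, with the neck seated between the pads and the shoulders outside. I'll compute where the module sits in the grip.

```bash
python3 -c "
from h import *
s=load('w3')
p=neck(s,[(u*1.6,v*1.6) for u,v in [(151,135),(247,135),(244,252),(161,256)]]);print(p)
a=np.radians(104.3); t=np.array([np.cos(a),np.sin(a)]); print('offset along tool x',(p[0]-[410.6,-251.1])@t)
y=np.radians(-4.05); c=np.array([462.2,-22]); X=np.array([np.cos(y),np.sin(y)]);Y=np.array([-X[1],X[0]])
for v in (65,70,7,-38,-65): print(v,(c+v*Y).round(1))
"
```

```text
(array([ 409.2, -245.1]), np.float64(15.88), np.float64(46.675011738386885), np.float64(67.52353328026422))
offset along tool x 6.159893006253065
65 [466.8  42.8]
70 [467.1  47.8]
7 [462.7 -15. ]
-38 [459.5 -59.9]
-65 [457.6 -86.8]
```

>>> {"fn": "step_arm", "kwargs": {
  "targets": [
    [[0,0,25,0,0,0],[0,0,60,0,0,0],[5,25,90,0,0,-0.03],[13,62,100,0,0,-0.08],[20,100,100,0,0,-0.13],[27,138,100,0,0,-0.18],[34,175,100,0,0,-0.23],[41,212,100,0,0,-0.27],[48,246,100,0,0,-0.3],[53,272,100,0,0,-0.32],[55.5,284,90,0,0,-0.32],[55.5,284,65,0,0,-0.32]]
  ]
}}

```text
time: 5.07
tool_pos: [468.4, 36.1, 130.6]
tcp_rot: [179.6, -0.1, 86.2]
ft_force: [1.1, -0.3, -2.2]
finger_gap: 47.6
grip_force: 42.3
```

```bash
python3 -c "
from h import *
from bench import r
q=r.sense(); print(q['tool_pos'],q['ft_force'],q['finger_gap'],q['tcp_rot'])
a=shot('wrist','w4'); b=shot('scene','s4')
c=np.hstack([cv2.resize(a['img'],(400,300)),cv2.resize(b['img'][190:340,210:410],(400,300))]); cv2.imwrite('pics/c5.png',c)"
```

```text
[468.42647292  36.13958507 130.6142384 ] [ 1.10041843 -0.31799359 -2.19593818] 47.58998975660047 [ 1.79582214e+02 -6.89506358e-02  8.61590876e+01]
```

View pics/c5.png

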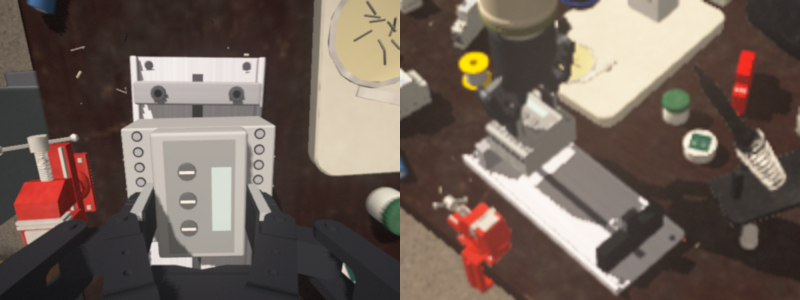

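m72 is centred over the rack (lips at columns 131 and 265, module at 199). The block with its screws is just ahead at row 92.

```bash
python3 -c "
from h import *
s=load('w4')
for p,z in [((131,57),6),((266,57),6),((134,83),40),((262,83),40),((133,104),40),((263,104),40),((157,93),48),((237,93),48)]: print(p,z,ray(s,p[0]*1.6,p[1]*1.6,z).round(1))
"
```

```text
(131, 57) 6 [413.9 126.7   6. ]
(266, 57) 6 [533.2 118.7   6. ]
(134, 83) 40 [421.7 103.9  40. ]
(262, 83) 40 [521.5  97.2  40. ]
(133, 104) 40 [418.8  87.9  40. ]
(263, 104) 40 [522.2  80.9  40. ]
(157, 93) 48 [440.   95.3  48. ]
(237, 93) 48 [500.6  91.2  48. ]
```

>>> {"fn": "step_arm", "kwargs": {
  "targets": [
    [[0,0,-15,0,0,0],[0,0,-30,0,0,0],[0,0,-42,0,0,0],[0,0,-48,0,0,0],[0,0,-51,0,0,0],[0,0,-53,0,0,0],[0,0,-55,0,0,0],[0,0,-56,0,0,0],[0,0,-57,0,0,0]]
  ]
}}

```text
time: 5.92
tool_pos: [465.9, 33.4, 70.9]
tcp_rot: [179.9, -0.0, 86.0]
ft_force: [-0.4, 0.3, -1.8]
finger_gap: 48.0
grip_force: 42.3
```

>>> {"fn": "step_arm", "kwargs": {
  "targets": [
    [[0,0,-0.7,0,0,0],[0,0,-1.5,0,0,0],[0,0,-1.5,0,0,0]]
  ]
}}

```text
time: 6.17
tool_pos: [465.7, 33.5, 69.5]
tcp_rot: [180.0, -0.0, 86.0]
ft_force: [-2.6, -0.9, 4.4]
finger_gap: 48.0
grip_force: 42.9
```

>>> {"fn": "step_arm", "kwargs": {
  "targets": [
    [[0.1,1.5,0,0,0,0],[0.2,3,0,0,0,0],[0.3,4.5,0,0,0,0],[0.4,5.5,0,0,0,0],[0.4,5.5,0,0,0,0]]
  ]
}}

```text
time: 6.58
tool_pos: [466.6, 38.9, 69.5]
tcp_rot: [179.9, 0.0, 86.0]
ft_force: [0.6, -2.9, 5.7]
finger_gap: 48.1
grip_force: 43.2
```

>>> {"fn": "step_arm", "kwargs": {
  "targets": [
    [[0.1,1,0,0,0,0],[0.1,2,0,0,0,0],[0.2,3,0,0,0,0],[0.2,3,0,0,0,0]]
  ]
}}

```text
time: 6.92
tool_pos: [466.8, 41.8, 69.5]
tcp_rot: [179.9, 0.0, 86.0]
ft_force: [-0.3, -4.1, 5.4]
finger_gap: 48.2
grip_force: 43.2
```

>>> {"fn": "step_arm", "kwargs": {
  "targets": [
    [[0.1,1,0,0,0,0],[0.1,2,0,0,0,0],[0.2,3,0,0,0,0],[0.2,3,0,0,0,0]]
  ]
}}

```text
time: 7.25
tool_pos: [466.8, 42.4, 69.7]
tcp_rot: [179.9, 0.3, 86.0]
ft_force: [-3.2, -18.3, 10.8]
finger_gap: 48.0
grip_force: 43.0
```

Contact with the block (18 N). I'll relieve, release and rise.

>>> {"fn": "step_arm", "kwargs": {
  "targets": [
    [[0,-1.5,0,0,0,0],[0,-2,0,0,0,0]]
  ]
}}

```text
time: 7.42
tool_pos: [466.8, 41.9, 69.5]
tcp_rot: [179.9, 0.1, 86.0]
ft_force: [-1.9, -5.9, 5.7]
finger_gap: 48.1
grip_force: 43.0
```

>>> {"fn": "step_arm", "kwargs": {
  "targets": [
    [[0,0,0,0,0,0],[0,0,0,0,0,0],[0,0,0,0,0,0],[0,0,0,0,0,0],[0,0,0,0,0,0],[0,0,25,0,0,0],[0,0,60,0,0,0],[0,0,90,0,0,0],[0,-25,100,0,0,0],[0,-60,100,0,0,0],[0,-100,100,0,0,0],[0,-140,100,0,0,0]]
  ],
  "fingers": -1
}}

```text
time: 8.42
tool_pos: [466.3, -98.0, 169.4]
tcp_rot: [179.9, 0.0, 86.1]
ft_force: [1.4, -0.8, -0.2]
finger_gap: 85.5
grip_force: 0.0
```

```bash
python3 -c "
from h import *
a=shot('wrist','w5'); b=shot('scene','s5')
c=np.hstack([cv2.resize(a['img'],(400,300)),cv2.resize(b['img'][190:340,210:410],(400,300))]); cv2.imwrite('pics/c6.png',c)"
```

```text
(no output)
```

View pics/c6.png

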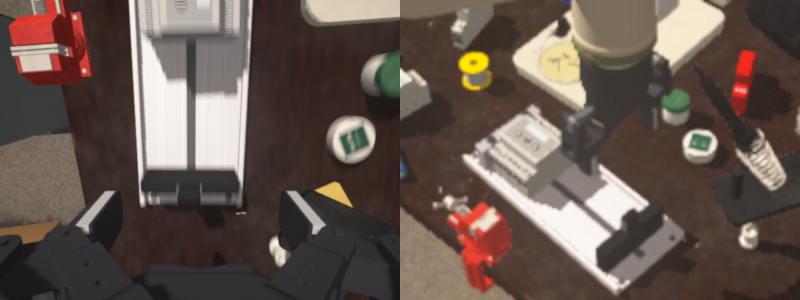

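m72 sits seated square against the block. Now m54.

>>> {"fn": "step_arm", "kwargs": {
  "targets": [
    [[5,-40,0,0,0,0.03],[10,-80,0,0,0,0.08],[15,-120,0,0,0,0.13],[20,-158,0,0,0,0.18],[35,-195,0,0,0,0.22],[60,-225,0,0,0,0.26],[85,-248,0,0,0,0.284],[100,-259,0,0,0,0.284],[105,-261,-20,0,0,0.284],[105,-261,-50,0,0,0.284],[105,-261,-75,0,0,0.284],[105,-261,-90,0,0,0.284]]
  ]
}}

```text
time: 9.52
tool_pos: [570.0, -356.1, 74.6]
tcp_rot: [-179.8, -0.2, 102.3]
ft_force: [-1.1, -0.1, -0.9]
finger_gap: 85.2
grip_force: 0.0
```

>>> {"fn": "step_arm", "kwargs": {
  "targets": [
    [[0,0,-8,0,0,0],[0,0,-13,0,0,0],[0,0,-15.5,0,0,0],[0,0,-15.5,0,0,0]]
  ]
}}

```text
time: 9.85
tool_pos: [571.8, -358.3, 64.3]
tcp_rot: [179.9, 0.1, 102.3]
ft_force: [1.0, -0.4, 0.4]
finger_gap: 85.2
grip_force: 0.0
```

```bash
python3 -c "
from h import *
a=shot('wrist','w6'); b=shot('side','s6')
c=np.hstack([cv2.resize(a['img'],(400,300)),cv2.resize(b['img'][290:440,230:430],(400,300))]); cv2.imwrite('pics/c7.png',c)"
```

```text
(no output)
```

View pics/c7.png

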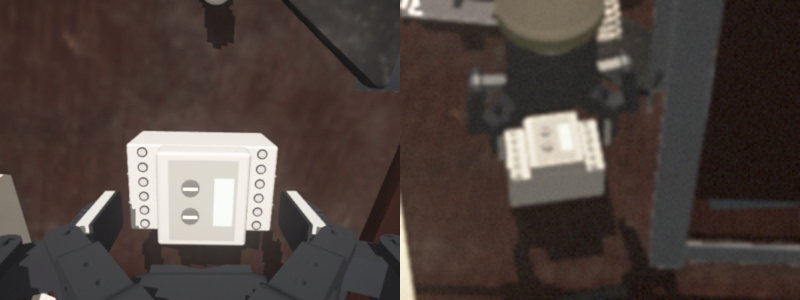

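m54 is centred between the open fingers (neck from (157,152) to (243,243)) and square. Checking its offset and closing.

```bash
python3 -c "
from h import *
s=load('w6')
p=neck(s,[(u*1.6,v*1.6) for u,v in [(157,152),(249,152),(243,243),(160,243)]]);print(p)
a=np.radians(102.3); t=np.array([np.cos(a),np.sin(a)]); print('offset along tool x',(p[0]-[571.5,-359])@t)
"
```

```text
(array([ 571.6, -353.2]), np.float64(12.25), np.float64(46.078276600379354), np.float64(52.19001612060918))
offset along tool x 5.645561293097038
```

>>> {"fn": "step_arm", "kwargs": {
  "targets": [
    [[0,0,0,0,0,0],[0,0,0,0,0,0],[0,0,0,0,0,0],[0,0,0,0,0,0],[0,0,0,0,0,0],[0,0,0,0,0,0],[0,0,0,0,0,0]]
  ],
  "fingers": 1,
  "newtons": 40
}}

```text
time: 10.53
tool_pos: [571.7, -358.5, 64.4]
tcp_rot: [179.9, 0.1, 102.3]
ft_force: [-0.3, 0.7, 5.5]
finger_gap: 48.1
grip_force: 42.8
```

>>> {"fn": "step_arm", "kwargs": {
  "targets": [
    [[0,0,25,0,0,0],[0,0,60,0,0,0],[-20,15,85,0,0,0],[-50,35,100,0,0,-0.04],[-75,65,100,0,0,-0.08],[-90,102,100,0,0,-0.13],[-95,142,100,0,0,-0.18],[-98,182,100,0,0,-0.23],[-101,222,100,0,0,-0.26],[-104,262,100,0,0,-0.284],[-107,300,100,0,0,-0.284],[-109,330,90,0,0,-0.284]]
  ]
}}

```text
time: 11.53
tool_pos: [462.4, -25.7, 154.7]
tcp_rot: [179.8, -0.0, 86.0]
ft_force: [0.7, 1.1, -1.1]
finger_gap: 48.1
grip_force: 42.2
```

>>> {"fn": "step_arm", "kwargs": {
  "targets": [
    [[0,0,-20,0,0,0],[0,0,-45,0,0,0],[0,0,-62,0,0,0],[0,0,-72,0,0,0],[0,0,-78,0,0,0],[0,0,-80,0,0,0],[0,0,-81,0,0,0],[0,0,-82,0,0,0],[0,0,-82,0,0,0]]
  ]
}}

```text
time: 12.28
tool_pos: [463.0, -28.3, 72.2]
tcp_rot: [179.9, 0.0, 86.0]
ft_force: [-0.2, 0.1, -1.7]
finger_gap: 48.0
grip_force: 42.1
```

>>> {"fn": "step_arm", "kwargs": {
  "targets": [
    [[0,0,-0.8,0,0,0],[0,0,-1.6,0,0,0],[0,0,-2,0,0,0],[0,0,-2,0,0,0]]
  ]
}}

```text
time: 12.62
tool_pos: [462.8, -28.2, 70.3]
tcp_rot: [179.9, 0.0, 86.0]
ft_force: [-2.7, 0.1, 5.5]
finger_gap: 48.1
grip_force: 42.8
```

>>> {"fn": "step_arm", "kwargs": {
  "targets": [
    [[0.1,1.5,0,0,0,0],[0.2,3,0,0,0,0],[0.3,4,0,0,0,0],[0.4,5,0,0,0,0],[0.5,6,0,0,0,0],[0.5,6,0,0,0,0]]
  ]
}}

```text
time: 13.12
tool_pos: [463.8, -22.4, 70.3]
tcp_rot: [179.9, 0.0, 86.0]
ft_force: [1.4, -4.8, 5.3]
finger_gap: 47.7
grip_force: 42.9
```

>>> {"fn": "step_arm", "kwargs": {
  "targets": [
    [[0.1,1,0,0,0,0],[0.1,2,0,0,0,0],[0.2,3,0,0,0,0],[0.2,3,0,0,0,0]]
  ]
}}

```text
time: 13.45
tool_pos: [464.0, -19.5, 70.3]
tcp_rot: [179.9, 0.1, 86.0]
ft_force: [0.4, -4.2, 5.6]
finger_gap: 48.1
grip_force: 43.0
```

>>> {"fn": "step_arm", "kwargs": {
  "targets": [
    [[0.1,1,0,0,0,0],[0.1,2,0,0,0,0],[0.2,3,0,0,0,0],[0.2,3,0,0,0,0]]
  ]
}}

```text
time: 13.78
tool_pos: [464.0, -18.2, 70.3]
tcp_rot: [179.9, 0.2, 86.0]
ft_force: [-0.4, -14.9, 6.3]
finger_gap: 48.0
grip_force: 42.9
```

>>> {"fn": "step_arm", "kwargs": {
  "targets": [
    [[0,-1,0,0,0,0],[0,-1.5,0,0,0,0]]
  ]
}}

```text
time: 13.95
tool_pos: [464.0, -18.4, 70.3]
tcp_rot: [179.9, 0.1, 86.0]
ft_force: [-1.5, -3.8, 6.1]
finger_gap: 48.0
grip_force: 42.9
```

>>> {"fn": "step_arm", "kwargs": {
  "targets": [
    [[0,0,0,0,0,0],[0,0,0,0,0,0],[0,0,0,0,0,0],[0,0,0,0,0,0],[0,0,0,0,0,0],[0,0,25,0,0,0],[0,0,60,0,0,0],[0,0,90,0,0,0],[0,30,110,0,0,0],[-3,68,115,0,0,0],[-6,108,115,0,0,-0.02],[-10,146,115,0,0,-0.054]]
  ],
  "fingers": -1
}}

```text
time: 14.95
tool_pos: [453.4, 130.1, 185.5]
tcp_rot: [179.9, -0.1, 82.8]
ft_force: [-0.6, -0.5, -0.3]
finger_gap: 85.6
grip_force: 0.0
```

>>> {"fn": "step_arm", "kwargs": {
  "targets": [
    [[-6,38,0,0,0,0],[-14,76,0,0,0,0],[-22,110,-5,0,0,0],[-30,132,-25,0,0,0],[-33,139,-55,0,0,0],[-33,139,-85,0,0,0],[-33,139,-105,0,0,0],[-33,139,-115,0,0,0],[-33,139,-119,0,0,0],[-33,139,-121,0,0,0],[-33,139,-121,0,0,0]]
  ]
}}

```text
time: 15.87
tool_pos: [420.8, 267.6, 64.2]
tcp_rot: [179.9, -0.0, 82.9]
ft_force: [0.0, -0.6, -0.2]
finger_gap: 85.6
grip_force: 0.0
```

```bash
python3 -c "
from h import *
a=shot('wrist','w7'); b=shot('scene','s7')
c=np.hstack([cv2.resize(a['img'],(400,300)),cv2.resize(b['img'][170:320,170:370],(400,300))]); cv2.imwrite('pics/c8.png',c)"
```

```text
(no output)
```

View pics/c8.png

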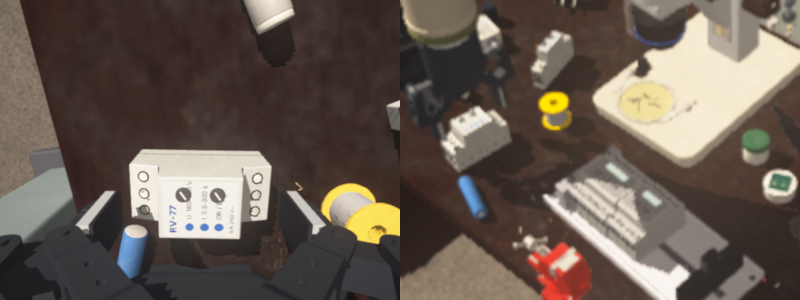

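m36 is between the fingers (neck from (163,177) to (240,239)). The first two modules look snug in the rack. Closing.

```bash
python3 -c "
from h import *
s=load('w7')
p=neck(s,[(u*1.6,v*1.6) for u,v in [(163,177),(244,177),(240,239),(164,240)]]);print(p)
a=np.radians(82.9); t=np.array([np.cos(a),np.sin(a)]); print('offset along tool x',(p[0]-[420.8,267.4])@t)
"
```

```text
(array([422.1, 267. ]), np.float64(-6.73), np.float64(41.812658896603615), np.float64(36.60590291367107))
offset along tool x -0.23625085539153112
```

>>> {"fn": "step_arm", "kwargs": {
  "targets": [
    [[0,0,0,0,0,0],[0,0,0,0,0,0],[0,0,0,0,0,0],[0,0,0,0,0,0],[0,0,0,0,0,0],[0,0,0,0,0,0],[0,0,0,0,0,0]]
  ],
  "fingers": 1,
  "newtons": 40
}}

```text
time: 16.55
tool_pos: [420.7, 267.7, 64.5]
tcp_rot: [179.9, -0.0, 82.9]
ft_force: [-2.9, -1.2, 7.8]
finger_gap: 45.9
grip_force: 40.7
```

>>> {"fn": "step_arm", "kwargs": {
  "targets": [
    [[0,0,10,0,0,0],[0,0,25,0,0,0],[0,0,50,0,0,0],[0,0,80,0,0,0]]
  ]
}}

```text
time: 16.88
tool_pos: [418.5, 266.7, 142.8]
tcp_rot: [-179.8, 0.1, 82.9]
ft_force: [1.8, 0.6, -0.3]
finger_gap: 45.9
grip_force: 41.1
```

>>> {"fn": "step_arm", "kwargs": {
  "targets": [
    [[0,-20,25,0,0,0],[5,-55,35,0,0,0.01],[10,-93,35,0,0,0.02],[15,-132,35,0,0,0.03],[20,-171,35,0,0,0.04],[25,-210,35,0,0,0.054],[30,-249,35,0,0,0.054],[34,-286,35,0,0,0.054],[37,-316,35,0,0,0.054],[39,-335,30,0,0,0.054],[39,-337,10,0,0,0.054],[39,-337,-15,0,0,0.054]]
  ]
}}

```text
time: 17.88
tool_pos: [460.9, -71.7, 130.5]
tcp_rot: [179.7, 0.1, 85.8]
ft_force: [0.4, -0.3, -0.4]
finger_gap: 46.0
grip_force: 41.1
```

>>> {"fn": "step_arm", "kwargs": {
  "targets": [
    [[0,0,-20,0,0,0],[0,0,-38,0,0,0],[0,0,-48,0,0,0],[0,0,-53,0,0,0],[0,0,-55,0,0,0],[0,0,-56,0,0,0],[0,0,-57,0,0,0],[0,0,-57,0,0,0]]
  ]
}}

```text
time: 18.55
tool_pos: [459.8, -69.7, 72.3]
tcp_rot: [179.9, 0.0, 86.0]
ft_force: [-0.0, 0.2, -1.5]
finger_gap: 46.0
grip_force: 41.1
```

>>> {"fn": "step_arm", "kwargs": {
  "targets": [
    [[0,0,-0.8,0,0,0],[0,0,-1.6,0,0,0],[0,0,-2,0,0,0],[0,0,-2,0,0,0]]
  ]
}}

```text
time: 18.88
tool_pos: [459.7, -69.8, 70.5]
tcp_rot: [179.9, 0.0, 86.0]
ft_force: [-3.7, 0.2, 7.2]
finger_gap: 46.0
grip_force: 42.7
```

>>> {"fn": "step_arm", "kwargs": {
  "targets": [
    [[0.1,1.5,0,0,0,0],[0.2,3,0,0,0,0],[0.3,4,0,0,0,0],[0.4,5,0,0,0,0],[0.5,6,0,0,0,0],[0.5,6,0,0,0,0]]
  ]
}}

```text
time: 19.38
tool_pos: [460.3, -64.3, 70.6]
tcp_rot: [179.9, 0.1, 86.0]
ft_force: [-3.6, -3.4, 8.9]
finger_gap: 45.6
grip_force: 42.8
```

>>> {"fn": "step_arm", "kwargs": {
  "targets": [
    [[0.1,1,0,0,0,0],[0.1,2,0,0,0,0],[0.2,3,0,0,0,0],[0.2,3,0,0,0,0]]
  ]
}}

```text
time: 19.72
tool_pos: [460.6, -61.3, 70.6]
tcp_rot: [179.9, 0.1, 86.0]
ft_force: [-3.7, -4.0, 9.0]
finger_gap: 45.6
grip_force: 42.8
```

>>> {"fn": "step_arm", "kwargs": {
  "targets": [
    [[0.1,1,0,0,0,0],[0.1,2,0,0,0,0],[0.2,3,0,0,0,0],[0.2,3,0,0,0,0]]
  ]
}}

```text
time: 20.05
tool_pos: [461.0, -59.0, 70.6]
tcp_rot: [179.9, 0.2, 86.0]
ft_force: [-2.8, -7.8, 6.7]
finger_gap: 45.8
grip_force: 41.9
```

>>> {"fn": "step_arm", "kwargs": {
  "targets": [
    [[0.1,1,0,0,0,0],[0.1,2,0,0,0,0],[0.1,2,0,0,0,0]]
  ]
}}

```text
time: 20.3
tool_pos: [461.3, -58.7, 70.6]
tcp_rot: [179.8, 0.3, 86.0]
ft_force: [-0.7, -16.9, 3.7]
finger_gap: 46.0
grip_force: 41.2
```

>>> {"fn": "step_arm", "kwargs": {
  "targets": [
    [[0,-1,0,0,0,0],[0,-2,0,0,0,0]]
  ]
}}

```text
time: 20.47
tool_pos: [461.2, -59.1, 70.5]
tcp_rot: [179.9, 0.1, 86.0]
ft_force: [-0.5, -4.9, 5.6]
finger_gap: 46.1
grip_force: 41.8
```

>>> {"fn": "step_arm", "kwargs": {
  "targets": [
    [[0,0,0,0,0,0],[0,0,0,0,0,0],[0,0,0,0,0,0],[0,0,0,0,0,0],[0,0,0,0,0,0],[0,0,25,0,0,0],[0,0,60,0,0,0],[0,5,95,0,0,0],[-2,35,115,0,0,0],[-4,72,120,0,0,0],[-6,112,120,0,0,0],[-8,152,120,0,0,0]]
  ],
  "fingers": -1
}}

```text
time: 21.47
tool_pos: [452.3, 95.9, 190.5]
tcp_rot: [179.9, -0.0, 85.9]
ft_force: [1.4, -0.3, -1.2]
finger_gap: 85.1
grip_force: 0.0
```

>>> {"fn": "step_arm", "kwargs": {
  "targets": [
    [[-2,40,0,0,0,0.04],[-2,80,0,0,0,0.09],[0,120,0,0,0,0.14],[15,156,0,0,0,0.19],[40,185,0,0,0,0.23],[72,204,0,0,0,0.27],[108,208,0,0,0,0.31],[138,208,0,0,0,0.326],[146,208,-5,0,0,0.326],[146,208,-30,0,0,0.326],[146,208,-60,0,0,0.326],[146,208,-60,0,0,0.326]]
  ]
}}

```text
time: 22.47
tool_pos: [594.0, 300.8, 121.5]
tcp_rot: [-179.4, 0.1, 104.6]
ft_force: [-1.5, 0.3, -2.2]
finger_gap: 85.2
grip_force: 0.0
```

```bash
python3 -c "
from h import *
from bench import r
q=r.sense(); print(q['tool_pos'],q['tcp_rot'])
s=shot('wrist','w8')
T=np.array([599,302.3,0]); a=np.radians(14.71)
X=np.array([np.cos(a),np.sin(a),0]);Y=np.array([-X[1],X[0],0])
img=s['img'].copy()
for z,hx in((58,24.5),(42,43)):
  P=[T+[0,0,z]+i*hx*X+j*9*Y for i,j in((-1,1),(1,1),(1,-1),(-1,-1))]
  cv2.polylines(img,[proj(s,P).round().astype(int)],True,(0,0,255) if z==58 else (0,255,0),1)
cv2.imwrite('pics/c9.png',cv2.resize(img[150:450,120:520],(800,600)))"
```

```text
[593.98608128 300.84396268 121.51983695] [-1.79361509e+02  7.59812376e-02  1.04639634e+02]
```

View pics/c9.png

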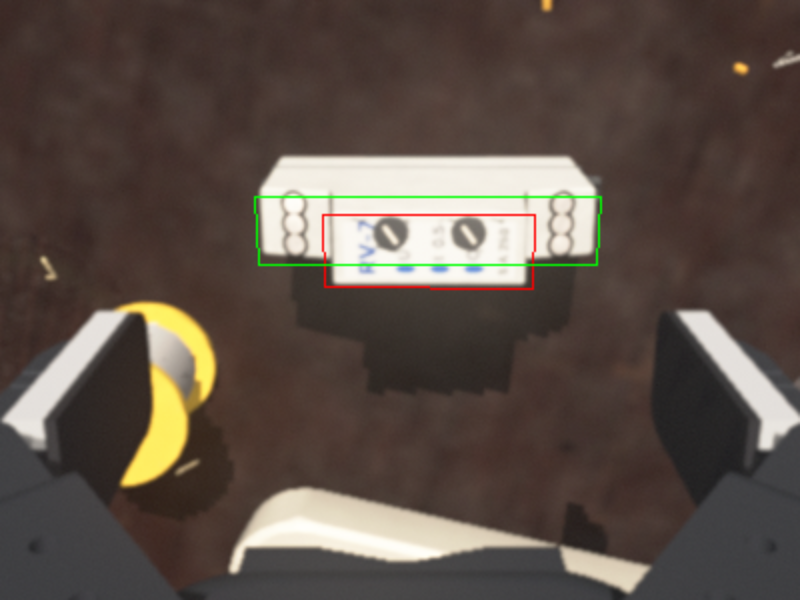

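The prediction overlay (red/green) matches m18 within about 2 mm; its true centre is slightly further along tool +x, near (598.6,304). I'll descend part way and read the settled pose.

>>> {"fn": "step_arm", "kwargs": {
  "targets": [
    [[0,1.5,-20,0,0,0],[0,1.5,-35,0,0,0],[0,1.5,-42,0,0,0],[0,1.5,-45,0,0,0],[0,1.5,-45,0,0,0]]
  ]
}}

```text
time: 22.93
tool_pos: [597.5, 303.8, 83.9]
tcp_rot: [-179.9, 0.0, 104.7]
ft_force: [0.7, -0.5, -0.2]
finger_gap: 85.3
grip_force: 0.0
```

>>> {"fn": "step_arm", "kwargs": {
  "targets": [
    [[1,0,-9,0,0,0],[1,0,-15,0,0,0],[1,0,-18.5,0,0,0],[1,0,-19.5,0,0,0],[1,0,-19.5,0,0,0]]
  ]
}}

```text
time: 23.35
tool_pos: [598.7, 303.8, 64.2]
tcp_rot: [-179.9, 0.0, 104.7]
ft_force: [-0.5, -0.2, 0.6]
finger_gap: 85.3
grip_force: 0.0
```

>>> {"fn": "step_arm", "kwargs": {
  "targets": [
    [[0,0,0,0,0,0],[0,0,0,0,0,0],[0,0,0,0,0,0],[0,0,0,0,0,0],[0,0,0,0,0,0],[0,0,0,0,0,0],[0,0,0,0,0,0]]
  ],
  "fingers": 1,
  "newtons": 40
}}

```text
time: 23.93
tool_pos: [599.6, 304.2, 65.5]
tcp_rot: [179.9, -0.0, 104.7]
ft_force: [0.3, -0.0, 3.8]
finger_gap: 48.1
grip_force: 42.5
```

>>> {"fn": "step_arm", "kwargs": {
  "targets": [
    [[0,0,15,0,0,0],[0,0,45,0,0,0],[-15,0,78,0,0,0],[-50,0,98,0,0,0],[-88,-5,105,0,0,-0.04],[-120,-28,105,0,0,-0.09],[-136,-64,105,0,0,-0.14],[-141,-104,105,0,0,-0.19],[-142,-144,105,0,0,-0.24],[-142,-184,105,0,0,-0.29],[-142,-224,105,0,0,-0.326],[-142,-264,105,0,0,-0.326]]
  ]
}}

```text
time: 24.93
tool_pos: [456.4, 38.3, 170.6]
tcp_rot: [180.0, -0.0, 85.9]
ft_force: [0.6, -0.4, -1.0]
finger_gap: 47.6
grip_force: 42.0
```

>>> {"fn": "step_arm", "kwargs": {
  "targets": [
    [[0,-38,0,0,0,0],[0,-76,0,0,0,0],[0,-110,0,0,0,0],[0,-130,-5,0,0,0],[0,-134,-25,0,0,0],[0,-134,-50,0,0,0],[0,-134,-70,0,0,0],[0,-134,-83,0,0,0],[0,-134,-90,0,0,0],[0,-134,-92,0,0,0],[0,-134,-92,0,0,0]]
  ]
}}

```text
time: 25.85
tool_pos: [457.0, -93.9, 78.0]
tcp_rot: [-180.0, -0.0, 86.0]
ft_force: [-0.5, 0.1, -1.8]
finger_gap: 47.9
grip_force: 42.0
```

>>> {"fn": "step_arm", "kwargs": {
  "targets": [
    [[0,0,-2,0,0,0],[0,0,-4,0,0,0],[0,0,-5,0,0,0],[0,0,-6,0,0,0],[0,0,-6.5,0,0,0],[0,0,-6.5,0,0,0]]
  ]
}}

```text
time: 26.35
tool_pos: [457.2, -94.1, 71.5]
tcp_rot: [180.0, 0.0, 86.0]
ft_force: [0.9, 0.4, -1.3]
finger_gap: 47.5
grip_force: 42.0
```

>>> {"fn": "step_arm", "kwargs": {
  "targets": [
    [[0,0,-0.7,0,0,0],[0,0,-1.3,0,0,0],[0,0,-1.3,0,0,0]]
  ]
}}

```text
time: 26.6
tool_pos: [457.3, -94.1, 71.4]
tcp_rot: [-180.0, 0.0, 86.0]
ft_force: [-6.8, 1.3, 13.1]
finger_gap: 47.7
grip_force: 43.6
```

```bash
python3 -c "
from h import *
a=shot('wrist','w9'); b=shot('scene','s9'); d=shot('side','d9')
top=np.hstack([cv2.resize(a['img'],(400,300)),cv2.resize(b['img'][230:350,230:390],(400,300))])
bot=np.hstack([cv2.resize(d['img'][190:310,210:370],(400,300)),cv2.resize(a['img'][0:240,160:480],(400,300))])
cv2.imwrite('pics/c10.png',np.vstack([top,bot]))"
```

```text
(no output)
```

View pics/c10.png

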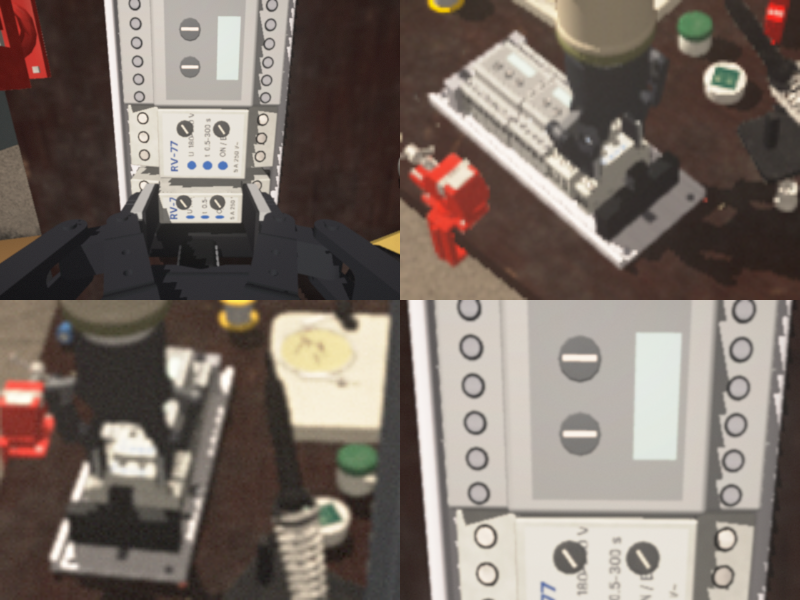

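m18 is on the floor, about 7 mm from m36, with all necks aligned (m36 neck bottom at row 178, m18 neck top at row 193). I'll ease off and slide in.

>>> {"fn": "step_arm", "kwargs": {
  "targets": [
    [[0.1,1,0.7,0,0,0],[0.2,2,0.7,0,0,0],[0.3,3,0.7,0,0,0],[0.4,4,0.7,0,0,0],[0.4,4.5,0.7,0,0,0],[0.4,4.5,0.7,0,0,0]]
  ]
}}

```text
time: 27.25
tool_pos: [458.0, -90.1, 71.5]
tcp_rot: [179.9, 0.1, 86.0]
ft_force: [-2.4, -3.5, 7.2]
finger_gap: 47.8
grip_force: 42.8
```

>>> {"fn": "step_arm", "kwargs": {
  "targets": [
    [[0.1,1,0,0,0,0],[0.1,2,0,0,0,0],[0.1,2,0,0,0,0]]
  ]
}}

```text
time: 27.5
tool_pos: [458.3, -87.9, 71.5]
tcp_rot: [179.9, 0.0, 86.0]
ft_force: [-1.1, -2.3, 7.3]
finger_gap: 47.7
grip_force: 42.8
```

>>> {"fn": "step_arm", "kwargs": {
  "targets": [
    [[0.1,1,0,0,0,0],[0.1,2,0,0,0,0],[0.1,2,0,0,0,0]]
  ]
}}

```text
time: 27.75
tool_pos: [458.5, -86.0, 71.5]
tcp_rot: [179.9, 0.1, 86.0]
ft_force: [-0.7, -1.9, 7.1]
finger_gap: 48.1
grip_force: 42.8
```

>>> {"fn": "step_arm", "kwargs": {
  "targets": [
    [[0.1,1,0,0,0,0],[0.1,2,0,0,0,0],[0.1,2,0,0,0,0]]
  ]
}}

```text
time: 28.0
tool_pos: [458.6, -85.2, 71.6]
tcp_rot: [179.9, 0.2, 86.0]
ft_force: [-1.1, -9.3, 4.5]
finger_gap: 47.8
grip_force: 42.6
```

>>> {"fn": "step_arm", "kwargs": {
  "targets": [
    [[0.1,1,0,0,0,0],[0.1,1.5,0,0,0,0],[0,0,0,0,0,0],[0,-0.5,0,0,0,0]]
  ]
}}

```text
time: 28.33
tool_pos: [458.6, -85.4, 71.5]
tcp_rot: [179.9, 0.1, 86.0]
ft_force: [-0.9, -3.7, 5.3]
finger_gap: 47.9
grip_force: 42.6
```

>>> {"fn": "step_arm", "kwargs": {
  "targets": [
    [[0,0,0,0,0,0],[0,0,0,0,0,0],[0,0,0,0,0,0],[0,0,0,0,0,0],[0,0,0,0,0,0],[0,0,20,0,0,0],[0,0,50,0,0,0],[0,-10,75,0,0,0],[-3,-40,80,0,0,0],[-5,-70,80,0,0,0],[-6,-81,80,0,0,0],[-6,-81,80,0,0,0]]
  ],
  "fingers": -1
}}

```text
time: 29.33
tool_pos: [451.5, -167.0, 150.8]
tcp_rot: [180.0, 0.0, 85.8]
ft_force: [-0.7, -0.1, 0.1]
finger_gap: 85.3
grip_force: 0.0
```

>>> {"fn": "step_arm", "kwargs": {
  "targets": [
    [[0,0,0,0,0,0],[0,0,0,0,0,0],[0,0,0,0,0,0],[0,0,0,0,0,0],[0,0,0,0,0,0],[0,0,0,0,0,0],[0,0,0,0,0,0],[0,0,0,0,0,0],[0,0,0,0,0,0]]
  ],
  "fingers": 1
}}

```text
time: 30.08
tool_pos: [451.8, -165.0, 150.7]
tcp_rot: [180.0, -0.0, 86.0]
ft_force: [-0.7, -0.0, 0.5]
finger_gap: -0.3
grip_force: 0.0
```

```bash
python3 -c "
from h import *
a=shot('wrist','w10'); b=shot('scene','s10')
cv2.imwrite('pics/c11.png',np.hstack([cv2.resize(a['img'],(400,300)),cv2.resize(b['img'][220:355,220:400],(400,300))]))"
```

```text
(no output)
```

View pics/c11.png

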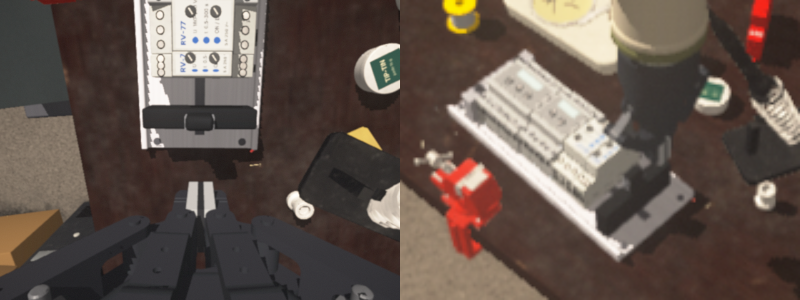

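The row is seated and the stop tab is at about (200,118) in the left half, with the shut fingers lined up behind it. That was my 15th view, one over the limit of 14, so I'll finish on numbers only.

```bash
python3 -c "
from h import *
s=load('w10')
for p,z in [((200,113),73),((200,120),73),((200,130),73),((187,120),73),((214,120),73),((144,106),46),((255,106),46)]: print(p,ray(s,p[0]*1.6,p[1]*1.6,z).round(1))"
```

```text
(200, 113) [ 454.5 -122.6   73. ]
(200, 120) [ 454.1 -127.9   73. ]
(200, 130) [ 453.6 -135.5   73. ]
(187, 120) [ 444.2 -127.2   73. ]
(214, 120) [ 464.7 -128.6   73. ]
(144, 106) [ 407.  -116.3   46. ]
(255, 106) [ 501.4 -123.    46. ]
```

>>> {"fn": "step_arm", "kwargs": {
  "targets": [
    [[1,0,-20,0,0,0],[1,0,-45,0,0,0],[1,0,-62,0,0,0],[1,0,-72,0,0,0],[1,0,-75,0,0,0],[1,2,-75,0,0,0],[1.5,5,-75,0,0,0],[2,8,-75,0,0,0],[2,11,-75,0,0,0],[2,14,-75,0,0,0],[2,14,-75,0,0,0]]
  ]
}}

```text
time: 31.1
tool_pos: [454.2, -150.5, 76.3]
tcp_rot: [179.9, 0.0, 86.0]
ft_force: [0.2, 0.4, 0.8]
finger_gap: 0.0
grip_force: 0.0
```

>>> {"fn": "step_arm", "kwargs": {
  "targets": [
    [[0.1,2,0,0,0,0],[0.3,4,0,0,0,0],[0.4,6,0,0,0,0],[0.6,8,0,0,0,0],[0.7,10,0,0,0,0],[0.8,12,0,0,0,0],[0.8,12,0,0,0,0]]
  ]
}}

```text
time: 31.68
tool_pos: [454.7, -138.8, 75.8]
tcp_rot: [180.0, -0.0, 86.0]
ft_force: [0.9, 0.4, 0.9]
finger_gap: -0.3
grip_force: 0.3
```

>>> {"fn": "step_arm", "kwargs": {
  "targets": [
    [[0.1,1.5,0,0,0,0],[0.2,3,0,0,0,0],[0.3,4.5,0,0,0,0],[0.4,6,0,0,0,0],[0.5,7.5,0,0,0,0],[0.6,9,0,0,0,0],[0.6,9,0,0,0,0]]
  ]
}}

```text
time: 32.27
tool_pos: [455.2, -129.7, 75.6]
tcp_rot: [-180.0, -0.0, 86.0]
ft_force: [0.3, -1.0, 0.4]
finger_gap: 0.3
grip_force: 0.4
```

```bash
python3 -c "
from h import *
from bench import r
q=r.sense(); print(q['tool_pos'],q['ft_force'],q['wrist_torque'])"
```

```text
[ 455.15757575 -129.70474214   75.64722934] [ 0.3444758  -0.96611097  0.37439042] [-0.15467572 -0.07463304 -0.03240144]
```

>>> {"fn": "step_arm", "kwargs": {
  "targets": [
    [[0.1,1.3,0,0,0,0],[0.2,2.6,0,0,0,0],[0.3,4,0,0,0,0],[0.4,5,0,0,0,0],[0.4,5,0,0,0,0]]
  ]
}}

```text
time: 32.68
tool_pos: [455.5, -124.8, 75.6]
tcp_rot: [-180.0, -0.0, 86.0]
ft_force: [-0.2, -0.8, 1.1]
finger_gap: -0.2
grip_force: 0.4
```

>>> {"fn": "step_arm", "kwargs": {
  "targets": [
    [[0.1,1,0,0,0,0],[0.1,2,0,0,0,0],[0.2,3,0,0,0,0],[0.2,3,0,0,0,0]]
  ]
}}

```text
time: 33.02
tool_pos: [455.7, -121.8, 75.6]
tcp_rot: [-180.0, -0.0, 86.0]
ft_force: [0.2, -0.9, 0.3]
finger_gap: -0.1
grip_force: 0.6
```

>>> {"fn": "step_arm", "kwargs": {
  "targets": [
    [[0.1,1,0,0,0,0],[0.1,2,0,0,0,0],[0.1,2,0,0,0,0]]
  ]
}}

```text
time: 33.27
tool_pos: [455.8, -120.8, 75.7]
tcp_rot: [-180.0, 0.1, 86.0]
ft_force: [0.6, -7.9, -1.8]
finger_gap: 0.2
grip_force: 3.6
```

>>> {"fn": "step_arm", "kwargs": {
  "targets": [
    [[0.1,1,0,0,0,0],[0.1,2,0,0,0,0],[0.1,2,0,0,0,0]]
  ]
}}

```text
time: 33.52
tool_pos: [455.8, -120.7, 75.7]
tcp_rot: [180.0, 0.3, 86.0]
ft_force: [-0.6, -17.3, -4.4]
finger_gap: 0.4
grip_force: 8.6
```

>>> {"fn": "step_arm", "kwargs": {
  "targets": [
    [[0,-3,0,0,0,0],[-0.5,-10,0,0,0,0],[-1,-25,5,0,0,0],[-1,-40,30,0,0,0],[-1,-45,65,0,0,0],[-1,-45,100,0,0,0],[-1,-45,130,0,0,0],[-1,-45,130,0,0,0],[-1,-45,130,0,0,0]]
  ]
}}

```text
time: 34.27
tool_pos: [456.3, -163.6, 208.1]
tcp_rot: [179.7, 0.1, 86.0]
ft_force: [0.4, 0.7, -1.1]
finger_gap: 0.0
grip_force: 0.0
```

```bash
python3 -c "
from h import *
s=shot('wrist','w12'); g=cv2.cvtColor(s['img'],cv2.COLOR_BGR2GRAY)
c=np.array([463,-22.]);y=np.radians(-4.05);X=np.array([np.cos(y),np.sin(y)]);Y=np.array([-X[1],X[0]])
for xr,z in((-37,48),(-20,48),(35,48)):
  L=[]
  for v in range(-104,-40,2):
    u=proj(s,[*(c+xr*X+v*Y),z])[0].round().astype(int); L.append((v,int(g[u[1],u[0]])))
  print(xr,L)"
```

```text
-37 [(-104, 150), (-102, 137), (-100, 139), (-98, 137), (-96, 137), (-94, 137), (-92, 130), (-90, 52), (-88, 58), (-86, 61), (-84, 60), (-82, 60), (-80, 62), (-78, 64), (-76, 64), (-74, 81), (-72, 228), (-70, 194), (-68, 221), (-66, 204), (-64, 187), (-62, 220), (-60, 194), (-58, 220), (-56, 219), (-54, 237), (-52, 237), (-50, 225), (-48, 218), (-46, 239), (-44, 240), (-42, 241)]
-20 [(-104, 138), (-102, 138), (-100, 139), (-98, 138), (-96, 137), (-94, 138), (-92, 126), (-90, 55), (-88, 63), (-86, 63), (-84, 64), (-82, 62), (-80, 60), (-78, 57), (-76, 55), (-74, 63), (-72, 223), (-70, 245), (-68, 245), (-66, 245), (-64, 246), (-62, 246), (-60, 245), (-58, 246), (-56, 241), (-54, 206), (-52, 240), (-50, 245), (-48, 246), (-46, 245), (-44, 246), (-42, 246)]
35 [(-104, 136), (-102, 136), (-100, 135), (-98, 134), (-96, 135), (-94, 134), (-92, 113), (-90, 54), (-88, 57), (-86, 59), (-84, 60), (-82, 61), (-80, 63), (-78, 63), (-76, 64), (-74, 92), (-72, 151), (-70, 202), (-68, 134), (-66, 199), (-64, 207), (-62, 148), (-60, 211), (-58, 164), (-56, 196), (-54, 229), (-52, 167), (-50, 212), (-48, 205), (-46, 151), (-44, 228), (-42, 204)]
```

The stop occupies about -91 to -74 along the rack, centred near -82. It butts against m18 with no gap, and the row looks continuous. Handing in.

```bash
python3 -c "
from bench import r
print(r.hand_in())"
```

```text
the job is handed in; nothing more can be done
None
```

The four modules are packed 4-3-2-1 from the block, the stop is pushed up snug and released, and the job was handed in at about 34 s with no verdict returned; the final image puts the stop about 1 mm from its place, and I viewed 15 pictures, one over the limit of 14.

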